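Slide a battery pack under the leaf spring of its charging dock

ROBOT

A 7-joint arm with a two-finger parallel gripper is mounted at the origin on the work surface. World frame = base frame: x ahead of the robot, y to its left, z up, the work surface at z = 0. Lengths are in mm, angles in rad, forces in N, time in s.
With the tool pointing down it reaches from about 400 to 875 mm from the base axis. Payload 4.4 kg.
Tool frame: the origin (TCP) lies at the very end of the fingers, on their centre line; the grasp point (between the pads) lies 19 mm behind it; y points along the fingers, z is the direction in which the jaws open and shut, and the axes are right-handed (so a half turn about y gives the same grasp; the last joint's range is limited). The gripper opens to 85 mm and grips with 20 to 120 N. Pads are 22 mm wide; open, the fingers measure 114 mm over their backs; the gripper's body (76 mm by 85 mm) begins 54 mm behind the grasp point. The pads swing forward as they close: fully open they stand 13 mm farther back than shut.
Start: joints at [1.056, 0.628, 0.038, 1.517, -0.027, 0.996, -0.02], TCP at [282.053, -585.631, 231.313] pointing down, gripper open.
Joint ranges: [-3.06, 3.06], [-0.37, 2.12], [-1.25, 1.32], [0.18, 2.47], [-1.1, 4.24], [0.23, 1.98], [-2.94, 2.94]. Speed limits (rad/s): [2.57, 2.57, 3.14, 3.14, 3.14, 3.14, 3.14].

INTERFACE

Orientations are given as [roll, pitch, yaw] about the fixed x, y, z axes, in that order (R = Rz(yaw) Ry(pitch) Rx(roll)).
In Python, from cell import read_state, get_image, finish_job gives the robot as it stands. The module is installed in compiled form; this text tells all that it offers.
- The arm moves only by the tool servo_tool, never from a script. Its argument "increments" is a list of rows, each an object of numbers: "dx", "dy", "dz": the shift along the world's x, y, z in cm; "ax", "ay", "az": the turn, a rotation vector about the world's x, y, z in rad; "claw": the closure, from -1 (fully open) to 1 (shut). A call has 1 to 8 rows; each row is the pose to reach, as a shift and turn from the pose commanded when the call began; what a row does not reach only later rows make up. A row lasts 1/12 s, in which the tool goes at most 41.7 mm and 7.16 degrees, less where a joint would pass 70% of its speed; a pose out of reach is approached as far as the arm can. A call with a gripper value outside its range is refused whole. The fingers move at their own pace and stop on an object; the grip force is fixed at half the most. Time passes only in rows, so rows that repeat a pose let the fingers close. It gives the time, the measured TCP pose, the force and the opening at its end, in the units of the state.
- read_state(): the state, without advancing time (a new reading comes with each control period).
- get_image(name): name is "scene" or "side" or "wrist"; returns a dict with "color" (480x640x3 uint8, red, green, blue), "fov_y" (degrees; the focal length in pixels is half the picture's height over the tangent of half this angle, whatever the lens; pixels are square), "cx", "cy" (the principal point, pixels), "R" (3x3) and "t" (3): a world point X has camera coordinates R X + t. Camera axes: x right, y down, z forward; pixel columns grow to the right and rows downward; lengths in mm; the calibration is good to about 2 mm. The wrist camera is an equidistant fisheye: a pixel r from the principal point sees the ray r / f radians off the axis. A picture is of the moment at which its call begins. There is no depth.
- finish_job(): hands the job in, once; it reports no verdict.
The state is a dict: "clock": time; "qpos": joint angles; "qd": joint speeds; "tau": joint torques, N m; "eef_pos": TCP position; "tool_rot": TCP orientation; "force": force on the tool from outside, world axes, zero at the start; "torque": the same for the moment, N m; "width": finger opening in mm.
Only numpy, scipy, OpenCV 4.12 (cv2) and the standard library are available. Lean on these libraries where they do the work, as an engineer would, in place of code of your own. Each camera call takes 0.05 s, during which the arm holds its last target.

TASK

Load the blue battery pack into the charging dock with the fingertips alone: press it down hard on its sprung bed and, keeping it pressed, slide it under the blue crossbar and the brass leaf spring until it is fully home and the bed springs up behind it. Do not lift the pack, and leave the other things on the table where they are.

Things in the scene. Friction and masses are not known exactly. Their poses are not given: they have to be found in the camera images.
- dock: charging dock, fixed: a white open-topped channel 240 mm long (x -125 to +115), 98 wide, rails 28 high, 74 apart inside. Origin on the table under its middle; x = sliding direction, from the open entry end to the end stop; y left, z up. Sprung bed at x -115 to -20; fixed deck, top 12 mm above the table, x -20 to +98. Bed, deck and spring are slippery (friction about 0.2)
- bar (a point): middle of the lower front edge of the blue crossbar that bridges the channel, 40 mm above the table, at dock x +22 mm; the bar is 10 mm deep along x and its top is 52 mm above the table. With the bed up the pack's top is 6 mm above this edge, so the nose strikes the bar; with the bed right down it clears it by 4 mm
- stop (a point): foot of the end stop's face, on the deck, at dock x +98 mm; the end stop is 62 mm high above the table, the highest point of the dock. The pack's nose rests against this face when fully home
- pack: blue battery pack, loose, about 0.3 kg: 110 mm long (x, towards its nose, same way as the dock's x), 70 wide, 24 high; origin at the centre of its underside. Starts lying on the raised bed, origin 45 to 57 mm behind the dock's, nose 12 to 24 mm short of the bar. An orange thumb rib, 50 mm wide and 8 high, crosses its flat top: upright rear face at x -30 mm, front sloping down to x -15 mm
- thumb (a point): where to press: middle of the 25 mm of flat top behind the pack's rib, 12.5 mm behind the rib's rear face, at pack x -42.5 mm. It is 46 mm above the table with the bed up, 36 mm with the bed right down or the pack on the deck. A fingertip here presses down on the pack and pushes forward on the rib
- bed (a joint): sprung bed under the pack, 95 mm long: 0 = up (top 22 mm above the table), 0.010 m = pressed down to its stop (12 mm, level with the deck). It pushes up with 8 N at 0, 13 N at the bottom. Once the pack is wholly off it (pack origin 35 mm or more ahead of the dock's; 43 mm at the end stop) the bed springs up behind the pack and locks it in
- leaf (a joint): brass leaf spring over the deck, 44 mm wide, hinged at the end stop, hanging towards the crossbar: 0 = at rest, lowest point 30 mm above the table at dock x +60 mm; grows (rad) as the pack's nose lifts it, about 0.1 with the pack home. It presses on the pack with 1.5 to 3 N; with the bed pressed down, the whole slide takes about 4 N forward before the spring and up to about 12 N under it
- spare: a second battery pack of the same shape and size as pack but all grey, lying flat on the table to the left of the dock; origin at the centre of its underside; a bystander
- driver: a screwdriver 150 mm long lying on the table to the right of the dock; a bystander
- adapter: a small white plastic tube adapter, 30 mm across and 45 mm tall, standing on the table left of the dock's rear end; origin at the centre of its underside; a bystander
- spray: a white pump bottle with green label and blue pump, 60 mm across, 160 mm tall, standing; a bystander
- dish: a steel bowl, 110 mm across, 45 mm tall; a bystander
- jar: a clear jar with white lid, 64 mm across, 85 mm tall; a bystander
- tape: a blue roll of tape, 80 mm across, 24 mm tall, lying flat; a bystander

How it is judged (in metres and radians):
On the way, in this order (a step that is already met when the one before it is completed fails the run):
1. the pack is pressed down on its bed, still short of the crossbar (value of joint bed above 0.006 m and x of pack in the frame of dock below -0.03 m and contact force between the fingers and pack above 3 N), for 0.05 s.
2. still pressed down by the fingers, the pack's nose is under the leaf spring (value of joint bed above 0.005 m and value of joint leaf above 0.04 rad and x of pack in the frame of dock above -0.005 m and contact force between the fingers and pack above 3 N), for 0.05 s.
At the end, for the whole second after the job is handed in: the pack lies flat on the deck (within 4 mm of its height, tilt under 0.05 rad), its origin 33.5 to 46 mm ahead of the dock's origin and within 6 mm of the channel's middle, the leaf spring raised by it (over 0.04 rad), the bed back up behind it (within 2 mm of its top), everything at rest (x of pack in the frame of dock between 0.0335 and 0.046 m and z of pack in the frame of dock between 0.008 and 0.016 m and y of pack in the frame of dock between -0.006 and 0.006 m and value of joint bed below 0.002 m and value of joint leaf above 0.04 rad and angle between pack's own z axis and vertical below 0.05 rad and linear speed of pack below 0.01 m/s); the robot touches nothing.
It fails at once if the pack is lifted more than 8 mm above its raised bed or tipped over 0.25 rad (z of pack in the frame of dock above 0.03 m or angle between pack's own z axis and vertical above 0.25 rad).
It fails at once if another thing on the table is moved by more than 30 mm (distance of any of spare, driver, adapter, spray, dish, jar, tape from where it was at the start of the episode above 0.03 m).
It also fails if it takes over 40 s, if anything falls off the work surface, if the arm or the gripper's body presses on something with over 40 N, if the wrist force passes 120 N, or if a joint passes its speed limit or range.

## Working session

There is one attempt and no reset: what is moved stays moved. The work goes in short steps, Python scripts to look and compute and a tool call to move; the robot and the scene stay as the last step left them, time stands still between calls to the robot, and variables do not carry over. Pictures are saved under pics/ and viewed, and the job is handed in when it is done.

Besides the shell and the picture viewer there is one more tool, called after "Call:" as name([rows], argument=value, ...), one row to a line, values as JSON. servo_tool: Moves the arm, as the interface text tells. Its arguments: {"type":"object","properties":{"increments":{"type":"array","items":{"type":"object","properties":{"dx":{"type":"number"},"dy":{"type":"number"},"dz":{"type":"number"},"ax":{"type":"number"},"ay":{"type":"number"},"az":{"type":"number"},"claw":{"type":"number"}}}}},"required":["increments"]}

```bash
mkdir -p pics
cat > h.py <<'E'
import numpy as np, cv2
from cell import read_state, get_image, finish_job
def save(n,f):
    im=get_image(n); cv2.imwrite(f'pics/{f}.png',cv2.cvtColor(im['color'],cv2.COLOR_RGB2BGR)); return im
def ray(im,u,v,fish=False):
    f=im['color'].shape[0]/2/np.tan(np.radians(im['fov_y'])/2)
    x=(u-im['cx'])/f; y=(v-im['cy'])/f
    if fish:
        r=np.hypot(x,y); s=np.sin(r)/max(r,1e-9); d=np.array([x*s,y*s,np.cos(r)])
    else: d=np.array([x,y,1.])
    R=np.array(im['R']);t=np.array(im['t'])
    return -R.T@t, R.T@(d/np.linalg.norm(d))
def plane(im,u,v,z,fish=False):
    o,d=ray(im,u,v,fish); return o+d*(z-o[2])/d[2]
def proj(im,X,fish=False):
    f=im['color'].shape[0]/2/np.tan(np.radians(im['fov_y'])/2)
    c=np.array(im['R'])@np.array(X,float)+np.array(im['t'])
    if fish:
        r=np.hypot(c[0],c[1]); th=np.arctan2(r,c[2]); return im['cx']+f*th*c[0]/r, im['cy']+f*th*c[1]/r
    return im['cx']+f*c[0]/c[2], im['cy']+f*c[1]/c[2]
E
python3 - <<'E'
from h import *
import pickle
s=read_state(); print({k:np.round(v,3) for k,v in s.items()})
for n in ['scene','side','wrist']:
    im=save(n,n+'0'); pickle.dump(im,open(n+'0.pkl','wb')); print(n,im['fov_y'],np.round(-np.array(im['R']).T@im['t']))
E
```

```text
{'clock': np.float64(0.0), 'qpos': array([ 1.056,  0.629,  0.038,  1.518, -0.027,  0.996, -0.02 ]), 'qd': array([-0.   ,  0.   ,  0.002, -0.003,  0.001,  0.   , -0.001]), 'tau': array([-0.0000e+00, -5.6340e+01,  1.2260e+00, -1.9345e+01,  1.1000e-02,
        1.0000e-02, -0.0000e+00]), 'eef_pos': array([ 281.778, -585.053,  230.373]), 'tool_rot': array([-1.573, -0.   , -2.693]), 'force': array([ 0.066, -0.552, -0.894]), 'torque': array([ 0.041, -0.032, -0.003]), 'width': np.float64(85.29)}
scene 57.66621953090754 [977. 327. 966.]
side 44.57890729197135 [-394.  966. 1019.]
wrist 65.70646984690485 [ 356. -549.  373.]
```

View pics/scene0.png

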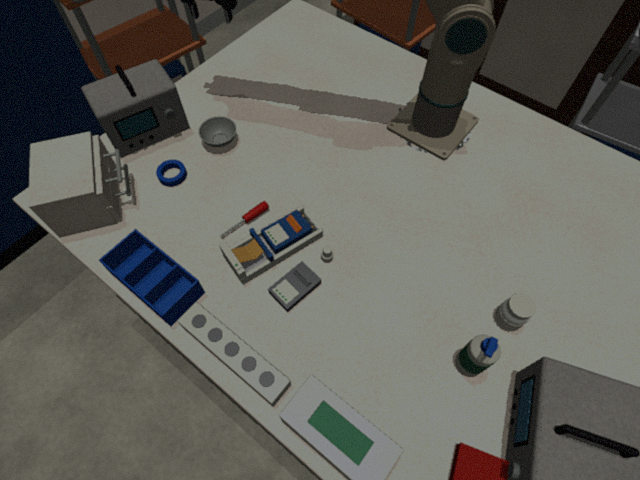

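View pics/side0.png

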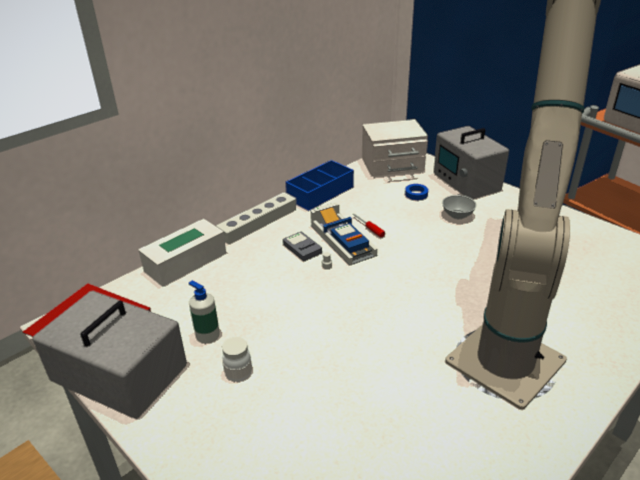

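View pics/wrist0.png

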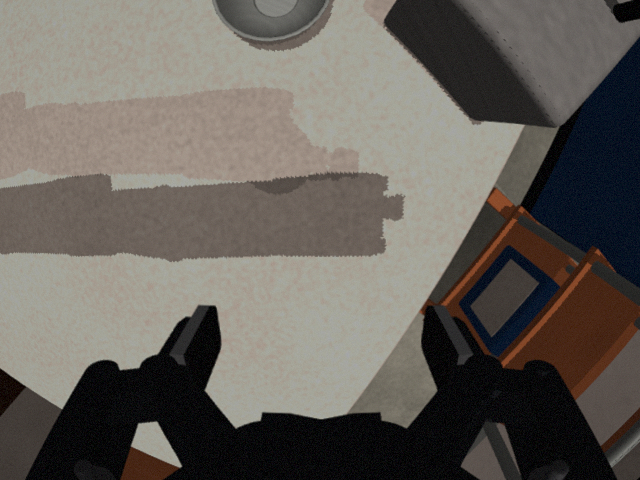

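The scene view shows the dock around (270,240), with its entry at upper right and the rib near (297,225). The spare is at (295,285), the driver at (245,220) and the adapter at (327,255). I'll zoom in and measure.

Run:
```python
from h import *
import pickle
for n,(x0,y0,w,h) in {'scene':(210,190,130,100),'side':(280,195,110,80)}.items():
    im=pickle.load(open(n+'0.pkl','rb')); c=im['color'][y0:y0+h,x0:x0+w]
    cv2.imwrite(f'pics/{n}0z.png',cv2.resize(cv2.cvtColor(c,cv2.COLOR_RGB2BGR),None,fx=6,fy=6,interpolation=cv2.INTER_CUBIC))
im=pickle.load(open('scene0.pkl','rb'))
hsv=cv2.cvtColor(im['color'],cv2.COLOR_RGB2HSV)
for u,v,z in [(315,208,28),(322,236,28),(222,247,28),(240,277,28),(297,225,50),(262,243,50)]: print(u,v,np.round(plane(im,u,v,z)))
```

```text
315 208 [476. -74.  28.]
322 236 [531.  -7.  28.]
222 247 [ 710. -181.   28.]
240 277 [741. -90.  28.]
297 225 [556. -68.  50.]
262 243 [ 648. -101.   50.]
```

View pics/scene0z.png

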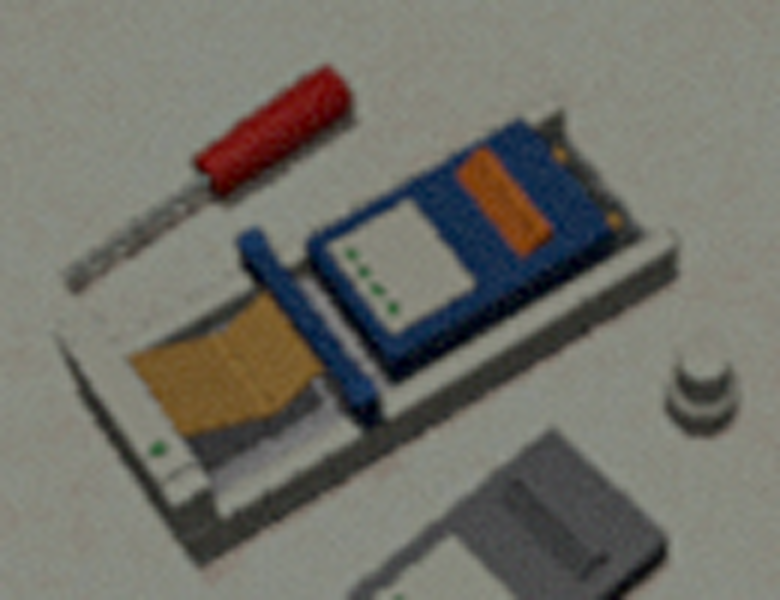

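View pics/side0z.png

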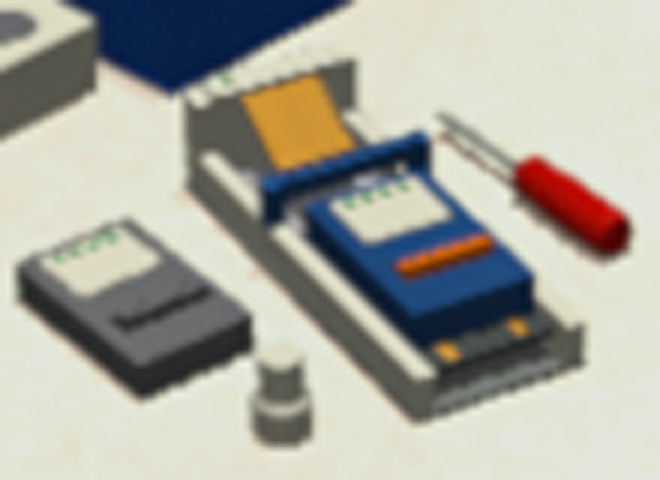

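Call:
servo_tool([
  {"dx": 12.5, "dy": 26, "dz": 2, "az": -0.4, "claw": 1},
  {"dx": 12.5, "dy": 26, "dz": 2, "az": -0.4, "claw": 1},
  {"dx": 12.5, "dy": 26, "dz": 2, "az": -0.4, "claw": 1},
  {"dx": 12.5, "dy": 26, "dz": 2, "az": -0.4, "claw": 1},
  {"dx": 12.5, "dy": 26, "dz": 2, "az": -0.4, "claw": 1},
  {"dx": 12.5, "dy": 26, "dz": 2, "az": -0.4, "claw": 1},
  {"dx": 12.5, "dy": 26, "dz": 2, "az": -0.4, "claw": 1},
  {"dx": 12.5, "dy": 26, "dz": 2, "az": -0.4, "claw": 1},
])

```text
invalid input at $.increments[0]: expected keys dx, dy, dz, ax, ay, az, claw
```

Call:
servo_tool([
  {"dx": 12.5, "dy": 26.5, "az": -0.45, "claw": 1},
  {"dx": 12.5, "dy": 26.5, "az": -0.45, "claw": 1},
  {"dx": 12.5, "dy": 26.5, "az": -0.45, "claw": 1},
  {"dx": 12.5, "dy": 26.5, "az": -0.45, "claw": 1},
  {"dx": 12.5, "dy": 26.5, "az": -0.45, "claw": 1},
  {"dx": 12.5, "dy": 26.5, "az": -0.45, "claw": 1},
  {"dx": 12.5, "dy": 26.5, "az": -0.45, "claw": 1},
  {"dx": 12.5, "dy": 26.5, "az": -0.45, "claw": 1},
])

```text
invalid input at $.increments[0]: expected keys dx, dy, dz, ax, ay, az, claw
```

Run:
```python
from h import *
import pickle
im=save('wrist','wrist1'); pickle.dump(im,open('wrist1.pkl','wb'))
s=read_state(); print({k:np.round(v,3) for k,v in s.items()});print(-np.array(im['R']).T@im['t'],im['R'])
```

```text
{'clock': np.float64(0.2), 'qpos': array([ 1.056,  0.629,  0.038,  1.518, -0.027,  0.996, -0.02 ]), 'qd': array([ 0.   , -0.002, -0.   , -0.002,  0.   , -0.001,  0.001]), 'tau': array([ 0.0000e+00, -5.6324e+01,  1.2250e+00, -1.9345e+01,  1.1000e-02,
        8.0000e-03,  0.0000e+00]), 'eef_pos': array([ 281.888, -585.289,  230.741]), 'tool_rot': array([-1.572,  0.   , -2.693]), 'force': array([-0.389, -0.104, -1.112]), 'torque': array([-0.005,  0.014,  0.041]), 'width': np.float64(85.929)}
[ 356.25853019 -548.72702657  372.98164093] [[ 0.43376669 -0.90102334 -0.00184017]
 [-0.85414475 -0.41184708  0.31751966]
 [-0.28685049 -0.13615768 -0.9482499 ]]
```

View pics/wrist1.png

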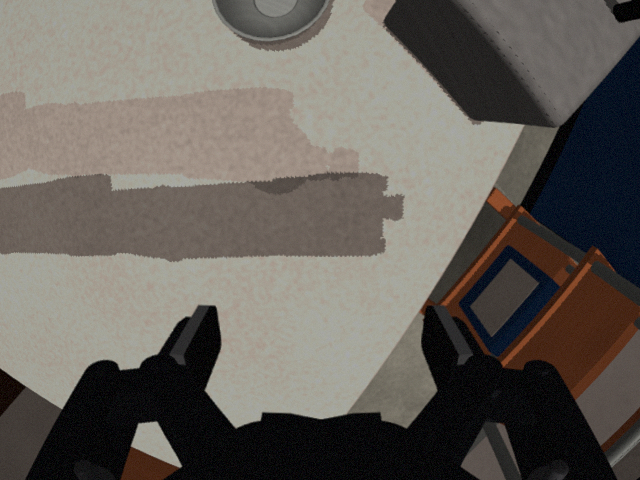

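The calls were refused because every row needs all the keys. I'll resend them in full.

Call:
servo_tool([
  {"dx": 12.5, "dy": 26, "dz": 2, "ax": 0, "ay": 0, "az": -0.4, "claw": 1},
  {"dx": 12.5, "dy": 26, "dz": 2, "ax": 0, "ay": 0, "az": -0.4, "claw": 1},
  {"dx": 12.5, "dy": 26, "dz": 2, "ax": 0, "ay": 0, "az": -0.4, "claw": 1},
  {"dx": 12.5, "dy": 26, "dz": 2, "ax": 0, "ay": 0, "az": -0.4, "claw": 1},
  {"dx": 12.5, "dy": 26, "dz": 2, "ax": 0, "ay": 0, "az": -0.4, "claw": 1},
  {"dx": 12.5, "dy": 26, "dz": 2, "ax": 0, "ay": 0, "az": -0.4, "claw": 1},
  {"dx": 12.5, "dy": 26, "dz": 2, "ax": 0, "ay": 0, "az": -0.4, "claw": 1},
  {"dx": 12.5, "dy": 26, "dz": 2, "ax": 0, "ay": 0, "az": -0.4, "claw": 1},
])

```text
clock: 0.87
eef_pos: [412.0, -316.5, 251.6]
tool_rot: [-1.576, 0.003, -3.08]
force: [1.1, -0.2, -0.9]
width: -0.2
```

Call:
servo_tool([
  {"dx": 12.5, "dy": 26, "dz": 0, "ax": 0, "ay": 0, "az": -0.45, "claw": 1},
  {"dx": 12.5, "dy": 26, "dz": 0, "ax": 0, "ay": 0, "az": -0.45, "claw": 1},
  {"dx": 12.5, "dy": 26, "dz": 0, "ax": 0, "ay": 0, "az": -0.45, "claw": 1},
  {"dx": 12.5, "dy": 26, "dz": 0, "ax": 0, "ay": 0, "az": -0.45, "claw": 1},
  {"dx": 12.5, "dy": 26, "dz": 0, "ax": 0, "ay": 0, "az": -0.45, "claw": 1},
  {"dx": 12.5, "dy": 26, "dz": 0, "ax": 0, "ay": 0, "az": -0.45, "claw": 1},
  {"dx": 12.5, "dy": 26, "dz": 0, "ax": 0, "ay": 0, "az": -0.45, "claw": 1},
  {"dx": 12.5, "dy": 26, "dz": 0, "ax": 0, "ay": 0, "az": -0.45, "claw": 1},
])

```text
clock: 1.53
eef_pos: [535.7, -55.5, 250.9]
tool_rot: [-1.577, 0.0, 2.753]
force: [0.3, 0.8, -0.9]
width: -0.2
```

Run:
```python
from h import *
import pickle
im=save('wrist','wrist2'); pickle.dump(im,open('wrist2.pkl','wb'))
s=read_state(); print({k:np.round(v,3) for k,v in s.items()});print(-np.array(im['R']).T@im['t'])
```

```text
{'clock': np.float64(1.583), 'qpos': array([-0.09 ,  0.45 ,  0.219,  1.813, -0.126,  0.891, -1.775]), 'qd': array([ 0.071, -0.016,  0.077,  0.041,  0.038,  0.003,  0.032]), 'tau': array([-1.3870e+00, -4.4363e+01,  1.9090e+00, -1.8260e+01, -2.0900e-01,
       -3.9000e-02, -2.2900e-01]), 'eef_pos': array([533.995, -59.634, 250.881]), 'tool_rot': array([-1.574, -0.   ,  2.75 ]), 'force': array([-0.095, -0.778,  0.221]), 'torque': array([-0.012,  0.064,  0.012]), 'width': np.float64(0.216)}
[611.64051931 -86.20326872 393.31790673]
```

View pics/wrist2.png

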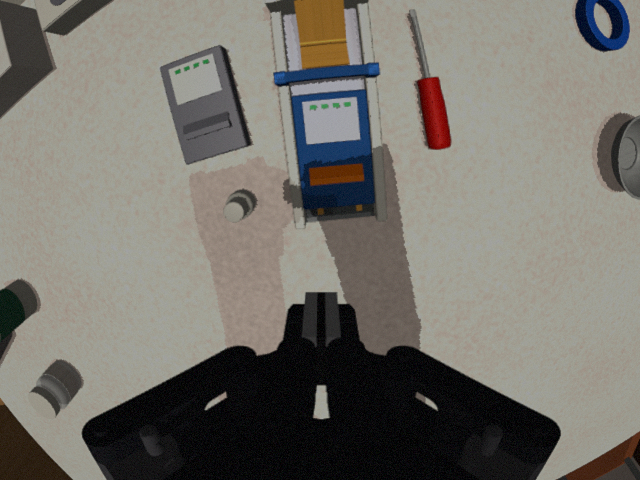

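The wrist view shows the dock almost upright, rib at (337,174), bar at (327,74), and rail entry ends near (300,227) and (381,220). I'll take a settled image and get sub-pixel features from it.

Run:
```python
from h import *
import pickle
im=get_image('wrist'); im=get_image('wrist'); pickle.dump(im,open('wrist3.pkl','wb'))
s=read_state(); print({k:np.round(v,4) for k,v in s.items() if k in('clock','qd','eef_pos','tool_rot')})
c=im['color'][0:240,250:400]
g=cv2.resize(cv2.cvtColor(c,cv2.COLOR_RGB2BGR),None,fx=4,fy=4,interpolation=cv2.INTER_CUBIC)
cv2.imwrite('pics/w3a.png',g[:520]);cv2.imwrite('pics/w3b.png',g[440:])
hsv=cv2.cvtColor(im['color'],cv2.COLOR_RGB2HSV)
m=((hsv[...,0]<17)&(hsv[...,0]>6)&(hsv[...,1]>180)).astype(np.uint8); m[:140]=0;m[200:]=0;m[:,:290]=0;m[:,390:]=0
cs,_=cv2.findContours(m,cv2.RETR_EXTERNAL,cv2.CHAIN_APPROX_NONE)
b=max(cs,key=cv2.contourArea);print(len(b),cv2.boxPoints(cv2.minAreaRect(b)))
b=((hsv[...,0]>100)&(hsv[...,0]<125)&(hsv[...,1]>150)).astype(np.uint8); b[:, :265]=0;b[:,395:]=0;b[225:]=0
n,l,st,ce=cv2.connectedComponentsWithStats(b)
for i in range(1,n):
    if st[i,4]>50:
        q=cv2.boxPoints(cv2.minAreaRect(np.argwhere(l==i)[:,::-1].astype(np.float32))); print(st[i],q.tolist())
```

```text
{'clock': np.float64(1.6833), 'qd': array([ 0.0393, -0.0106,  0.0304,  0.0121,  0.0037, -0.0012, -0.0014]), 'eef_pos': array([531.8107, -65.7786, 251.0376]), 'tool_rot': array([-1.5698e+00, -5.0000e-04,  2.7416e+00])}
131 [[298.4059  168.0594 ]
 [351.1782  162.78218]
 [352.86136 179.61388]
 [300.08908 184.8911 ]]
[ 265   62  102   24 1110] [[263.7807922363281, 72.82390594482422], [365.8569030761719, 61.688331604003906], [367.2583923339844, 74.53543853759766], [265.1822814941406, 85.67101287841797]]
[ 281   90   84  120 4658] [[279.8658447265625, 96.79266357421875], [354.06097412109375, 88.54876708984375], [366.6463623046875, 201.81707763671875], [292.45123291015625, 210.06097412109375]]
```

View pics/w3a.png

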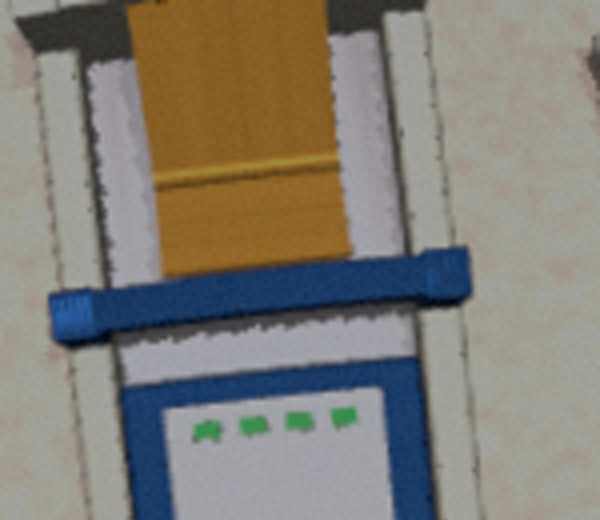

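View pics/w3b.png

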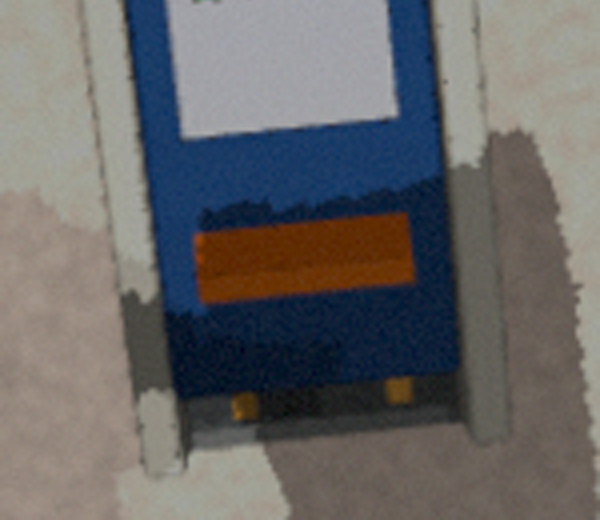

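```bash
cat > m.py <<'E'
from h import *
import pickle
im=pickle.load(open('wrist3.pkl','rb'))
def P(x,y,z): return plane(im,250+x/4,y/4,z,True)
Li,Lo=P(185,910,28),P(145,912,28); Ri,Ro=P(470,878,28),P(510,876,28)
LI,LO=P(80,52,28),P(38,55,28); RI,RO=P(385,14,28),P(427,10,28)
for n,p in dict(Li=Li,Lo=Lo,Ri=Ri,Ro=Ro,LI=LI,LO=LO,RI=RI,RO=RO).items(): print(n,np.round(p,1))
print('w in',np.linalg.norm(Li-Ri),np.linalg.norm(LI-RI),'out',np.linalg.norm(Lo-Ro))
e=(Li+Ri+Lo+Ro)/4; f=(LI+RI+LO+RO)/4
d=(f-e);d/=np.linalg.norm(d); print('dir',d,np.degrees(np.arctan2(d[1],d[0])))
n=np.array([-d[1],d[0],0])
e0=e+125*d; print('dock origin (entry)',e0)
def dk(p): q=p-e0; return np.round([q@d,q@n],1)
for nm,p in dict(ribL=P(200,743,54),ribR=P(415,723,54),rearL=P(175,840,46),rearR=P(460,813,46),noseL=P(122,387,46),noseR=P(415,360,46),barTfL=P(90,338,52),barTfR=P(430,300,52)).items(): print(nm,dk(p),np.round(p,1))
for nm in ('ax',):
    t=e0-51*d
E
python3 m.py
```

```text
Li [514.5 -26.6  28. ]
Lo [518.  -16.8  28. ]
Ri [494.2 -97.5  28. ]
Ro [ 490.8 -107.3   28. ]
LI [725.1 -88.9  28. ]
LO [728.9 -79.3  28. ]
RI [ 705.1 -160.4   28. ]
RO [ 702.5 -170.3   28. ]
w in 73.76283751439105 74.26172611769235 out 94.51741158586383
dir [ 0.95867687 -0.2844972   0.        ] -16.528796430731482
dock origin (entry) [624.22322967 -97.64739109  28.        ]
ribL [-77.7  25.7] [557.  -50.9  54. ]
ribR [-78.3 -24.4] [542.2 -98.7  54. ]
rearL [-102.2   35.2] [536.3 -34.8  46. ]
rearR [-102.8  -33.9] [ 516.1 -100.9   46. ]
noseL [ 6.6 34.3] [640.3 -66.6  46. ]
noseR [  5.5 -33. ] [ 620.1 -130.9   46. ]
barTfL [18.5 39.6] [653.2 -64.9  52. ]
barTfR [ 18.7 -37.3] [ 631.6 -138.7   52. ]
```

Call:
servo_tool([
  {"dx": 0.56, "dy": -0.57, "dz": -8, "ax": 0, "ay": 0, "az": 0.112, "claw": 1},
  {"dx": 0.56, "dy": -0.57, "dz": -8, "ax": 0, "ay": 0, "az": 0.112, "claw": 1},
  {"dx": 0.56, "dy": -0.57, "dz": -15, "ax": 0, "ay": 0, "az": 0.112, "claw": 1},
  {"dx": 0.56, "dy": -0.57, "dz": -17.5, "ax": 0, "ay": 0, "az": 0.112, "claw": 1},
  {"dx": 0.56, "dy": -0.57, "dz": -18.5, "ax": 0, "ay": 0, "az": 0.112, "claw": 1},
  {"dx": 0.56, "dy": -0.57, "dz": -18.5, "ax": 0, "ay": 0, "az": 0.112, "claw": 1},
  {"dx": 0.56, "dy": -0.57, "dz": -18.5, "ax": 0, "ay": 0, "az": 0.112, "claw": 1},
  {"dx": 0.56, "dy": -0.57, "dz": -18.5, "ax": 0, "ay": 0, "az": 0.112, "claw": 1},
])

```text
clock: 2.35
eef_pos: [538.5, -73.1, 67.8]
tool_rot: [-1.57, 0.003, 2.85]
force: [-0.3, -0.2, 0.4]
width: 0.1
```

Run:
```python
from h import *
import pickle
for i in range(2): im=get_image('wrist')
im=save('wrist','wrist4'); pickle.dump(im,open('wrist4.pkl','wb'))
s=read_state(); print({k:np.round(v,4) for k,v in s.items() if k in('clock','qd','eef_pos','tool_rot','force')})
for n,(x0,y0,w,h) in {'scene':(230,150,130,100),'side':(290,185,110,80)}.items():
    im=get_image(n); c=im['color'][y0:y0+h,x0:x0+w]; pickle.dump(im,open(n+'4.pkl','wb'))
    cv2.imwrite(f'pics/{n}4z.png',cv2.resize(cv2.cvtColor(c,cv2.COLOR_RGB2BGR),None,fx=6,fy=6,interpolation=cv2.INTER_CUBIC))
```

```text
{'clock': np.float64(2.5), 'qd': array([-0.0049,  0.0046, -0.0056,  0.0057, -0.0004, -0.0016, -0.0002]), 'eef_pos': array([539.0972, -71.954 ,  68.375 ]), 'tool_rot': array([-1.5714,  0.0039,  2.8518]), 'force': array([-0.4105,  0.3032, -0.3592])}
```

View pics/wrist4.png

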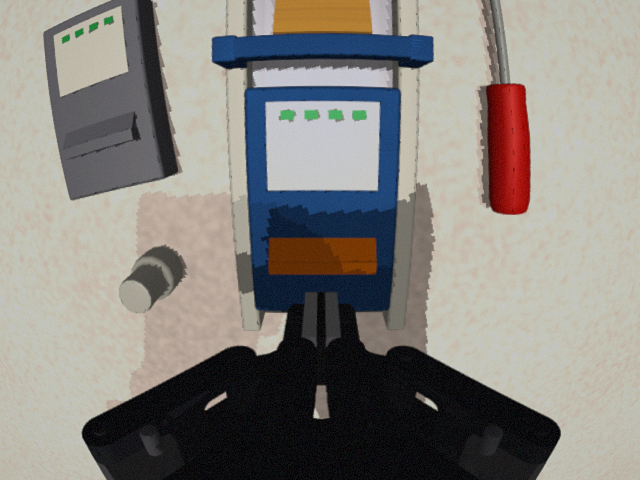

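View pics/side4z.png

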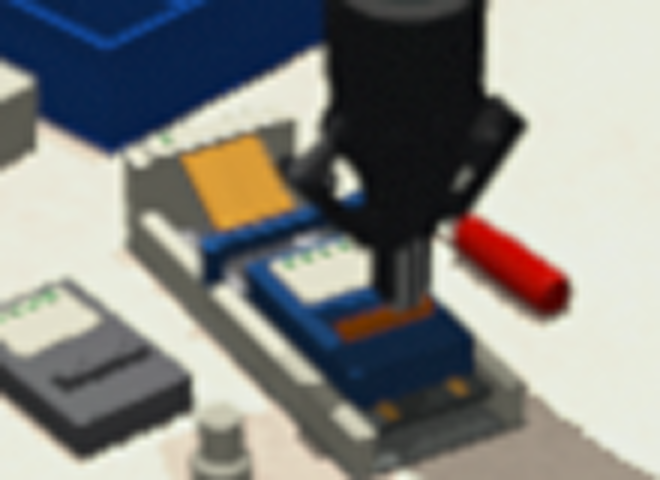

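View pics/scene4z.png

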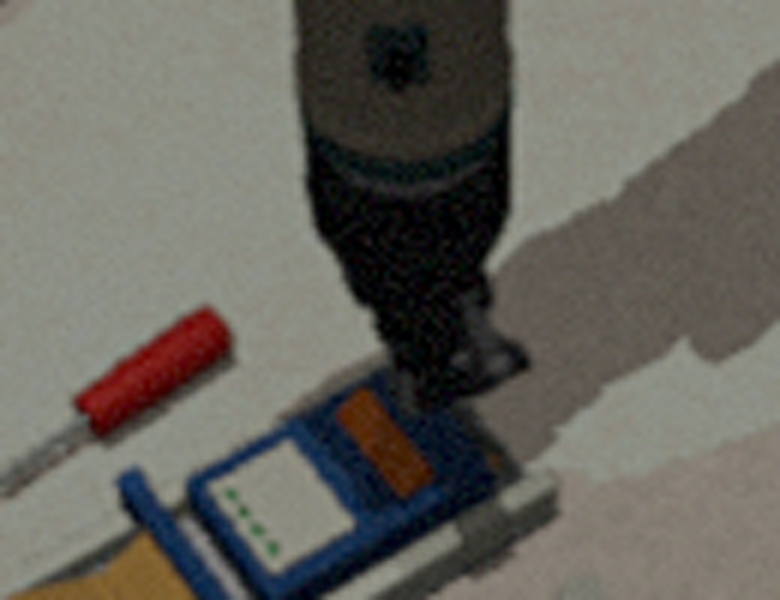

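Run:
```python
from h import *
import pickle
im=pickle.load(open('wrist4.pkl','rb'))
L=lambda u,v,z: plane(im,u,v,z,True)
h=L(322,60,52)-L(322,200,46)
a,b=L(269,274.5,54),L(377,275,54); print('rib',a,b,np.linalg.norm(a-b))
n=(a-b)/np.linalg.norm(a-b); n[2]=0; d=np.array([n[1],-n[0],0]); print('heading',np.arctan2(d[1],d[0]))
tcp=read_state()['eef_pos']; f=L(321,292,tcp[2])
m=(a+b)/2
print('rib ahead of tcp',(m-tcp)@d,'lat',(m-tcp)@n,'finger front',(f-tcp)@d, (f-tcp)@n)
for nm,(u,v,z) in dict(L1=(228,180,28),L2=(243,328,28),R1=(417,180,28),R2=(405,328,28),barfront=(322,68,40)).items(): print(nm,np.round([(L(u,v,z)-tcp)@d,(L(u,v,z)-tcp)@n],1))
im=pickle.load(open('side4.pkl','rb')); print('side tcp px',(np.array(proj(im,tcp))-[290,185])*6)
im=pickle.load(open('scene4.pkl','rb')); print('scene tcp px',(np.array(proj(im,tcp))-[230,150])*6)
```

```text
rib [556.87620167 -50.96708602  54.        ] [542.22520205 -99.14361961  54.        ] 50.3550412433202
heading -0.2952238041396189
rib ahead of tcp 11.458966881142853 lat -0.22111022524281346 finger front 9.656934474583748 0.7072396720267353
L1 [51.6 48.2]
L2 [-35.3  46.4]
R1 [ 52.2 -47.9]
R2 [-34.9 -49. ]
barfront [105.3   0.8]
side tcp px [401.14195375 296.28715003]
scene tcp px [419.44537069 394.58418746]
```

Call:
servo_tool([
  {"dx": -0.19, "dy": 0.06, "dz": 0, "ax": 0, "ay": 0, "az": -0.005, "claw": 1},
  {"dx": -0.19, "dy": 0.06, "dz": -0.6, "ax": 0, "ay": 0, "az": -0.005, "claw": 1},
  {"dx": -0.19, "dy": 0.06, "dz": -1.2, "ax": 0, "ay": 0, "az": -0.005, "claw": 1},
  {"dx": -0.19, "dy": 0.06, "dz": -1.7, "ax": 0, "ay": 0, "az": -0.005, "claw": 1},
  {"dx": -0.19, "dy": 0.06, "dz": -1.7, "ax": 0, "ay": 0, "az": -0.005, "claw": 1},
  {"dx": -0.19, "dy": 0.06, "dz": -1.7, "ax": 0, "ay": 0, "az": -0.005, "claw": 1},
])

```text
clock: 3.1
eef_pos: [535.3, -70.7, 48.6]
tool_rot: [-1.571, -0.001, 2.847]
force: [0.3, -0.0, 0.1]
width: -0.1
```

Run:
```python
from h import *
im=save('wrist','wrist5')
s=read_state(); print({k:np.round(v,4) for k,v in s.items() if k in('clock','eef_pos','tool_rot','force')})
for n,(x0,y0,w,h) in {'side':(290,185,110,80)}.items():
    im=get_image(n); c=im['color'][y0:y0+h,x0:x0+w]
    cv2.imwrite(f'pics/{n}5z.png',cv2.resize(cv2.cvtColor(c,cv2.COLOR_RGB2BGR),None,fx=6,fy=6,interpolation=cv2.INTER_CUBIC))
```

```text
{'clock': np.float64(3.15), 'eef_pos': array([535.527 , -70.7336,  48.8716]), 'tool_rot': array([-1.5706e+00, -7.0000e-04,  2.8473e+00]), 'force': array([-0.5299, -0.1628,  0.3316])}
```

View pics/wrist5.png

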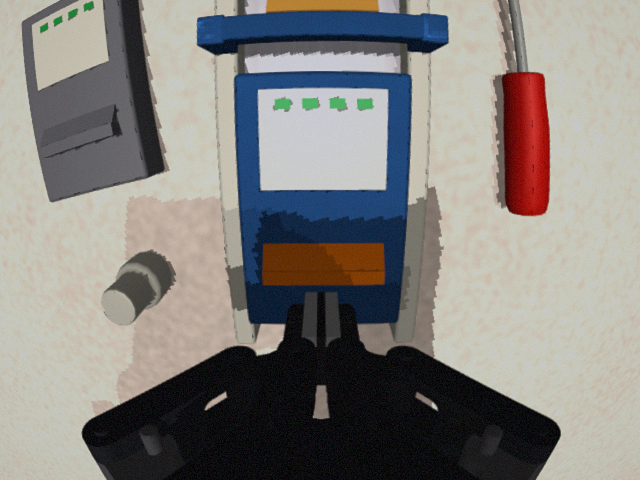

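View pics/side5z.png

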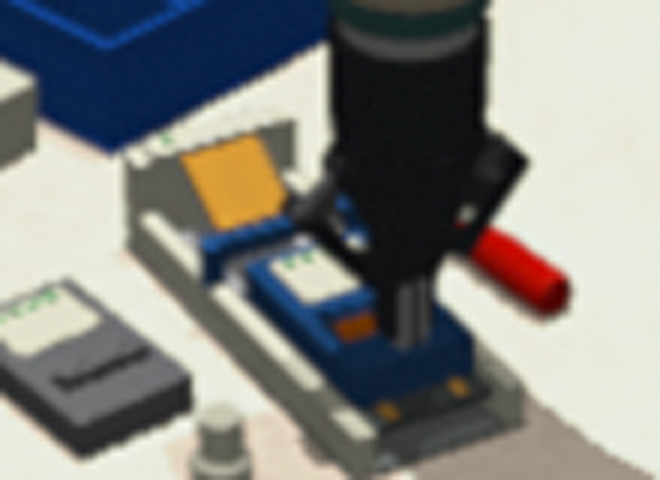

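The tip (322,292) stands just behind the rib's rear edge (v≈286) and is central on it. Now I'll press.

Call:
servo_tool([
  {"dx": 0, "dy": 0, "dz": -0.3, "ax": 0, "ay": 0, "az": 0, "claw": 1},
  {"dx": 0, "dy": 0, "dz": -0.6, "ax": 0, "ay": 0, "az": 0, "claw": 1},
  {"dx": 0, "dy": 0, "dz": -0.9, "ax": 0, "ay": 0, "az": 0, "claw": 1},
  {"dx": 0, "dy": 0, "dz": -1.2, "ax": 0, "ay": 0, "az": 0, "claw": 1},
  {"dx": 0, "dy": 0, "dz": -1.2, "ax": 0, "ay": 0, "az": 0, "claw": 1},
  {"dx": 0, "dy": 0, "dz": -1.2, "ax": 0, "ay": 0, "az": 0, "claw": 1},
])

```text
clock: 3.7
eef_pos: [536.2, -70.8, 38.0]
tool_rot: [-1.571, 0.001, 2.847]
force: [-1.5, -0.0, 9.5]
width: 0.0
```

Run:
```python
from h import *
im=save('wrist','wrist6')
s=read_state(); print({k:np.round(v,4) for k,v in s.items() if k in('clock','eef_pos','tool_rot','force')})
```

```text
{'clock': np.float64(3.75), 'eef_pos': array([536.2309, -70.8235,  38.0216]), 'tool_rot': array([-1.5711e+00,  1.1000e-03,  2.8473e+00]), 'force': array([-1.3111,  0.1676,  9.0761])}
```

View pics/wrist6.png

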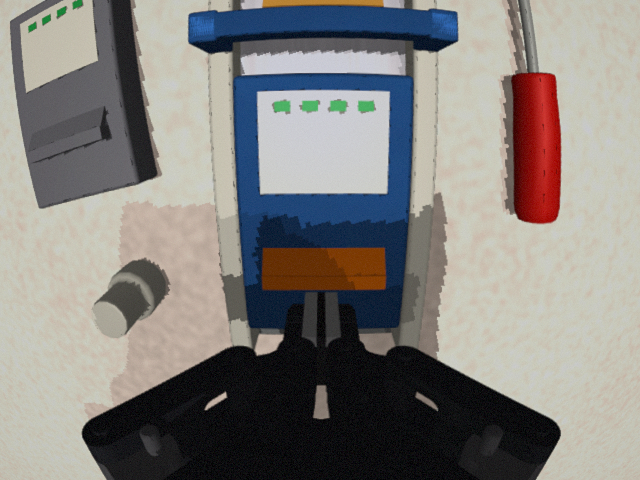

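Call:
servo_tool([
  {"dx": 0, "dy": 0, "dz": -0.2, "ax": 0, "ay": 0, "az": 0, "claw": 1},
  {"dx": 0, "dy": 0, "dz": -0.4, "ax": 0, "ay": 0, "az": 0, "claw": 1},
  {"dx": 0, "dy": 0, "dz": -0.4, "ax": 0, "ay": 0, "az": 0, "claw": 1},
  {"dx": 0, "dy": 0, "dz": -0.4, "ax": 0, "ay": 0, "az": 0, "claw": 1},
])

```text
clock: 4.08
eef_pos: [536.2, -70.8, 35.9]
tool_rot: [-1.572, 0.002, 2.847]
force: [-4.3, 0.6, 25.5]
width: -0.2
```

Bed bottomed at 25 N. Now I'll slide along the dock x axis, direction (0.957, -0.288).

Call:
servo_tool([
  {"dx": 0.29, "dy": -0.09, "dz": 0, "ax": 0, "ay": 0, "az": 0, "claw": 1},
  {"dx": 0.57, "dy": -0.17, "dz": 0, "ax": 0, "ay": 0, "az": 0, "claw": 1},
  {"dx": 0.86, "dy": -0.26, "dz": 0, "ax": 0, "ay": 0, "az": 0, "claw": 1},
  {"dx": 1.15, "dy": -0.34, "dz": 0, "ax": 0, "ay": 0, "az": 0, "claw": 1},
  {"dx": 1.44, "dy": -0.43, "dz": 0, "ax": 0, "ay": 0, "az": 0, "claw": 1},
  {"dx": 1.72, "dy": -0.52, "dz": 0, "ax": 0, "ay": 0, "az": 0, "claw": 1},
  {"dx": 1.72, "dy": -0.52, "dz": 0, "ax": 0, "ay": 0, "az": 0, "claw": 1},
])

```text
clock: 4.67
eef_pos: [551.1, -75.0, 35.9]
tool_rot: [-1.572, -0.004, 2.847]
force: [-9.5, 2.8, 31.7]
width: 0.2
```

Run:
```python
from h import *
im=save('wrist','wrist7')
s=read_state(); print({k:np.round(v,4) for k,v in s.items() if k in('clock','eef_pos','tool_rot','force')})
```

```text
{'clock': np.float64(4.7167), 'eef_pos': array([551.0805, -75.0654,  35.9347]), 'tool_rot': array([-1.5718, -0.0035,  2.8474]), 'force': array([-9.2609,  3.8655, 29.7013])}
```

View pics/wrist7.png

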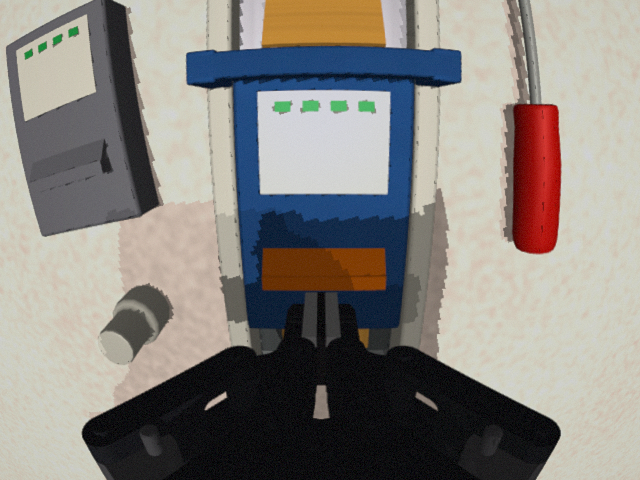

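Pack travels with the finger, and the nose is reaching the bar (v≈75). Continuing.

Call:
servo_tool([
  {"dx": 0.38, "dy": -0.12, "dz": 0.03, "ax": 0, "ay": 0, "az": 0, "claw": 1},
  {"dx": 0.77, "dy": -0.23, "dz": 0.03, "ax": 0, "ay": 0, "az": 0, "claw": 1},
  {"dx": 1.15, "dy": -0.35, "dz": 0.03, "ax": 0, "ay": 0, "az": 0, "claw": 1},
  {"dx": 1.53, "dy": -0.46, "dz": 0.03, "ax": 0, "ay": 0, "az": 0, "claw": 1},
  {"dx": 1.91, "dy": -0.58, "dz": 0.03, "ax": 0, "ay": 0, "az": 0, "claw": 1},
  {"dx": 2.3, "dy": -0.69, "dz": 0.03, "ax": 0, "ay": 0, "az": 0, "claw": 1},
  {"dx": 2.3, "dy": -0.69, "dz": 0.03, "ax": 0, "ay": 0, "az": 0, "claw": 1},
])

```text
clock: 5.3
eef_pos: [574.5, -82.1, 36.0]
tool_rot: [-1.572, -0.003, 2.847]
force: [-8.8, 2.1, 27.0]
width: 0.2
```

Run:
```python
from h import *
im=save('wrist','wrist8')
s=read_state(); print({k:np.round(v,4) for k,v in s.items() if k in('clock','eef_pos','tool_rot','force')})
```

```text
{'clock': np.float64(5.35), 'eef_pos': array([574.4924, -82.0818,  35.9794]), 'tool_rot': array([-1.5717, -0.003 ,  2.8474]), 'force': array([-8.1648,  2.7127, 25.1869])}
```

View pics/wrist8.png

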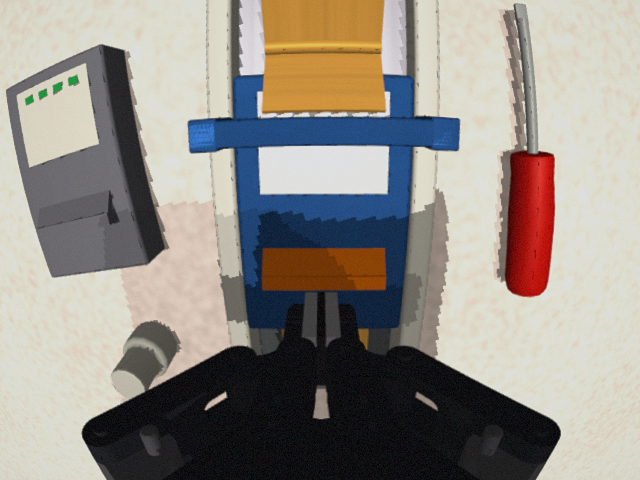

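The nose is past the bar and under the leaf (nose at v≈76). Continuing.

Call:
servo_tool([
  {"dx": 0.38, "dy": -0.12, "dz": 0, "ax": 0, "ay": 0, "az": 0, "claw": 1},
  {"dx": 0.77, "dy": -0.23, "dz": 0, "ax": 0, "ay": 0, "az": 0, "claw": 1},
  {"dx": 1.15, "dy": -0.35, "dz": 0, "ax": 0, "ay": 0, "az": 0, "claw": 1},
  {"dx": 1.53, "dy": -0.46, "dz": 0, "ax": 0, "ay": 0, "az": 0, "claw": 1},
  {"dx": 1.91, "dy": -0.58, "dz": 0, "ax": 0, "ay": 0, "az": 0, "claw": 1},
  {"dx": 2.3, "dy": -0.69, "dz": 0, "ax": 0, "ay": 0, "az": 0, "claw": 1},
  {"dx": 2.68, "dy": -0.81, "dz": 0, "ax": 0, "ay": 0, "az": 0, "claw": 1},
  {"dx": 2.68, "dy": -0.81, "dz": 0, "ax": 0, "ay": 0, "az": 0, "claw": 1},
])

```text
clock: 6.02
eef_pos: [600.7, -89.9, 36.0]
tool_rot: [-1.572, -0.005, 2.847]
force: [-10.1, 3.4, 25.9]
width: -0.3
```

Run:
```python
from h import *
im=save('wrist','wrist9')
s=read_state(); print({k:np.round(v,4) for k,v in s.items() if k in('clock','eef_pos','tool_rot','force')})
```

```text
{'clock': np.float64(6.0667), 'eef_pos': array([600.7421, -89.9533,  36.0299]), 'tool_rot': array([-1.5717, -0.0042,  2.8474]), 'force': array([-9.3946,  2.5789, 25.0053])}
```

View pics/wrist9.png

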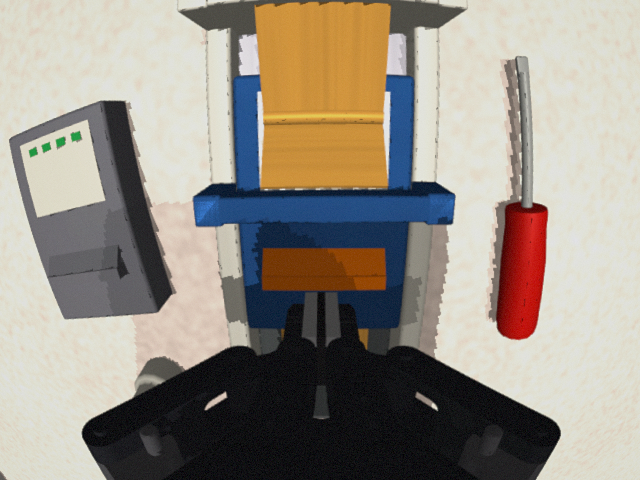

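Origin is about +19 mm, still pressed. The final stretch goes gently to the stop.

Call:
servo_tool([
  {"dx": 0.38, "dy": -0.12, "dz": 0, "ax": 0, "ay": 0, "az": 0, "claw": 1},
  {"dx": 0.77, "dy": -0.23, "dz": 0, "ax": 0, "ay": 0, "az": 0, "claw": 1},
  {"dx": 1.15, "dy": -0.35, "dz": 0, "ax": 0, "ay": 0, "az": 0, "claw": 1},
  {"dx": 1.53, "dy": -0.46, "dz": 0, "ax": 0, "ay": 0, "az": 0, "claw": 1},
  {"dx": 1.82, "dy": -0.55, "dz": 0, "ax": 0, "ay": 0, "az": 0, "claw": 1},
  {"dx": 1.82, "dy": -0.55, "dz": 0, "ax": 0, "ay": 0, "az": 0, "claw": 1},
])

```text
clock: 6.57
eef_pos: [619.1, -95.5, 36.0]
tool_rot: [-1.572, -0.004, 2.847]
force: [-9.0, 2.6, 24.8]
width: -0.1
```

Call:
servo_tool([
  {"dx": 0.19, "dy": -0.06, "dz": 0, "ax": 0, "ay": 0, "az": 0, "claw": 1},
  {"dx": 0.38, "dy": -0.12, "dz": 0, "ax": 0, "ay": 0, "az": 0, "claw": 1},
  {"dx": 0.48, "dy": -0.14, "dz": 0, "ax": 0, "ay": 0, "az": 0, "claw": 1},
  {"dx": 0.48, "dy": -0.14, "dz": 0, "ax": 0, "ay": 0, "az": 0, "claw": 1},
])

```text
clock: 6.9
eef_pos: [620.4, -95.9, 36.0]
tool_rot: [-1.571, -0.011, 2.848]
force: [-16.4, 4.0, 30.7]
width: 0.1
```

Run:
```python
from h import *
im=save('wrist','wrist10')
s=read_state(); print({k:np.round(v,4) for k,v in s.items() if k in('clock','eef_pos','tool_rot','force')})
```

```text
{'clock': np.float64(6.95), 'eef_pos': array([620.4058, -95.9395,  35.9743]), 'tool_rot': array([-1.5714, -0.0112,  2.8475]), 'force': array([-15.3124,   5.4867,  30.5378])}
```

View pics/wrist10.png

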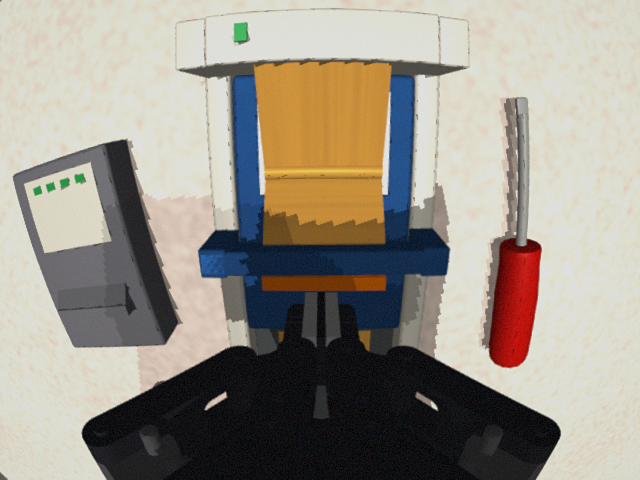

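Call:
servo_tool([
  {"dx": 0.2, "dy": -0.06, "dz": 0, "ax": 0, "ay": 0, "az": 0, "claw": 1},
  {"dx": 0.4, "dy": -0.12, "dz": 0, "ax": 0, "ay": 0, "az": 0, "claw": 1},
  {"dx": 0.4, "dy": -0.12, "dz": 0, "ax": 0, "ay": 0, "az": 0, "claw": 1},
  {"dx": 0.4, "dy": -0.12, "dz": 0, "ax": 0, "ay": 0, "az": 0, "claw": 1},
])

```text
clock: 7.28
eef_pos: [620.7, -96.0, 36.0]
tool_rot: [-1.571, -0.019, 2.848]
force: [-22.6, 6.0, 37.5]
width: 0.1
```

Run:
```python
from h import *
import pickle
for n,(x0,y0,w,h) in {'scene':(210,180,130,100),'side':(280,185,110,80)}.items():
    im=get_image(n); c=im['color'][y0:y0+h,x0:x0+w]
    cv2.imwrite(f'pics/{n}11z.png',cv2.resize(cv2.cvtColor(c,cv2.COLOR_RGB2BGR),None,fx=6,fy=6,interpolation=cv2.INTER_CUBIC))
```

View pics/side11z.png

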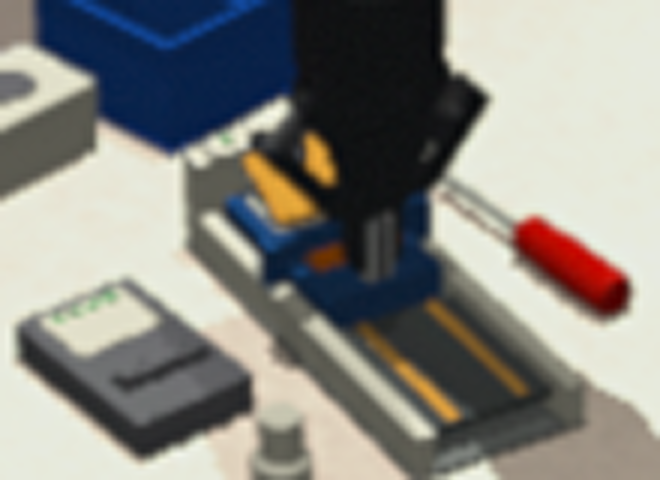

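It's firmly at the stop: force rises with no motion. I'll relax the forward push while still pressed, then lift off.

Call:
servo_tool([
  {"dx": -0.4, "dy": 0.12, "dz": 0, "ax": 0, "ay": 0, "az": 0, "claw": 1},
  {"dx": -0.75, "dy": 0.23, "dz": 0, "ax": 0, "ay": 0, "az": 0, "claw": 1},
  {"dx": -0.75, "dy": 0.23, "dz": 0, "ax": 0, "ay": 0, "az": 0, "claw": 1},
  {"dx": -0.75, "dy": 0.23, "dz": 0, "ax": 0, "ay": 0, "az": 0, "claw": 1},
])

```text
clock: 7.72
eef_pos: [620.6, -96.0, 36.0]
tool_rot: [-1.572, -0.003, 2.847]
force: [-8.5, 2.5, 22.7]
width: -0.0
```

Call:
servo_tool([
  {"dx": -0.15, "dy": 0.04, "dz": 0.1, "ax": 0, "ay": 0, "az": 0, "claw": 1},
  {"dx": -0.25, "dy": 0.07, "dz": 0.2, "ax": 0, "ay": 0, "az": 0, "claw": 1},
  {"dx": -0.25, "dy": 0.07, "dz": 0.2, "ax": 0, "ay": 0, "az": 0, "claw": 1},
])

```text
clock: 7.97
eef_pos: [619.7, -95.9, 36.1]
tool_rot: [-1.571, 0.0, 2.847]
force: [-1.5, 0.5, 8.0]
width: -0.1
```

Call:
servo_tool([
  {"dx": 0, "dy": 0, "dz": 0.3, "ax": 0, "ay": 0, "az": 0, "claw": 1},
  {"dx": 0, "dy": 0, "dz": 0.8, "ax": 0, "ay": 0, "az": 0, "claw": 1},
  {"dx": 0, "dy": 0, "dz": 2, "ax": 0, "ay": 0, "az": 0, "claw": 1},
  {"dx": 0, "dy": 0, "dz": 5, "ax": 0, "ay": 0, "az": 0, "claw": 1},
  {"dx": 0, "dy": 0, "dz": 9, "ax": 0, "ay": 0, "az": 0, "claw": 1},
  {"dx": 0, "dy": 0, "dz": 13, "ax": 0, "ay": 0, "az": 0, "claw": 1},
  {"dx": 0, "dy": 0, "dz": 15, "ax": 0, "ay": 0, "az": 0, "claw": 1},
  {"dx": 0, "dy": 0, "dz": 15, "ax": 0, "ay": 0, "az": 0, "claw": 1},
])

```text
clock: 8.63
eef_pos: [623.4, -97.0, 192.2]
tool_rot: [-1.572, 0.011, 2.847]
force: [-0.0, -0.5, 1.0]
width: 0.1
```

Call:
servo_tool([
  {"dx": -6, "dy": 2, "dz": 3, "ax": 0, "ay": 0, "az": 0, "claw": 1},
  {"dx": -6, "dy": 2, "dz": 3, "ax": 0, "ay": 0, "az": 0, "claw": 1},
  {"dx": -6, "dy": 2, "dz": 3, "ax": 0, "ay": 0, "az": 0, "claw": 1},
  {"dx": -6, "dy": 2, "dz": 3, "ax": 0, "ay": 0, "az": 0, "claw": 1},
])

```text
clock: 8.97
eef_pos: [559.2, -75.6, 216.3]
tool_rot: [-1.571, 0.001, 2.848]
force: [0.1, 0.1, -0.2]
width: 0.2
```

Run:
```python
from h import *
import pickle
for i in range(3): get_image('wrist')
im=save('wrist','wrist12'); pickle.dump(im,open('wrist12.pkl','wb'))
s=read_state(); print({k:np.round(v,4) for k,v in s.items() if k in('clock','qd','eef_pos','force')})
for n,(x0,y0,w,h) in {'side':(280,185,110,80)}.items():
    im=get_image(n); c=im['color'][y0:y0+h,x0:x0+w]
    cv2.imwrite(f'pics/{n}12z.png',cv2.resize(cv2.cvtColor(c,cv2.COLOR_RGB2BGR),None,fx=6,fy=6,interpolation=cv2.INTER_CUBIC))
```

```text
{'clock': np.float64(9.1667), 'qd': array([ 0.0014,  0.0038, -0.0015,  0.0034, -0.0012,  0.0002, -0.002 ]), 'eef_pos': array([560.4215, -76.4144, 215.0643]), 'force': array([ 0.5259,  0.0051, -0.3613])}
```

View pics/side12z.png

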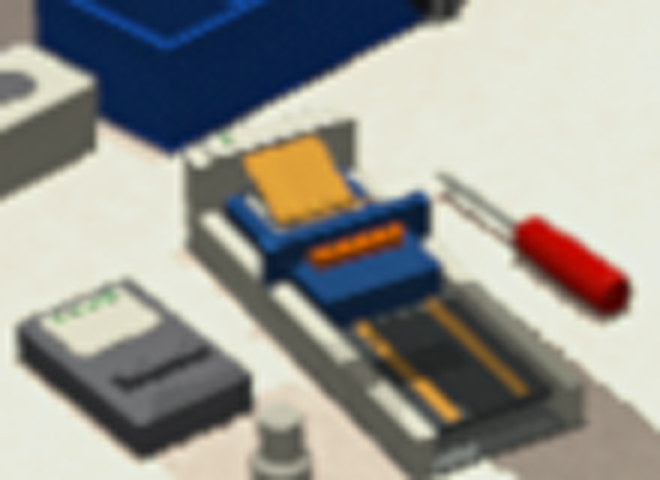

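View pics/wrist12.png

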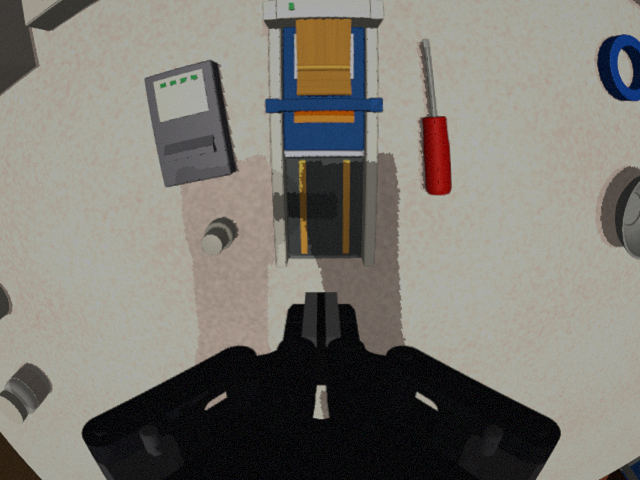

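Run:
```python
from h import *
import pickle
im=pickle.load(open('wrist12.pkl','rb'))
g=cv2.resize(cv2.cvtColor(im['color'][0:270,250:400],cv2.COLOR_RGB2BGR),None,fx=4,fy=4,interpolation=cv2.INTER_CUBIC)
cv2.imwrite('pics/w12z.png',g[330:700])
L=lambda u,v,z: plane(im,u,v,z,True)
d=np.array([.957,-.29,0]); o=np.array([624.2,-97.6,0]); n=np.array([.29,.957,0])
for nm,(u,v,z) in dict(rear=(324,150,36),ribrear=(324,123,44),bedfront_up=(324,156.5,22),bedfront_down=(324,156.5,12),bar=(324,111,40),entryL=(281,266,28),entryR=(370,265,28),packL=(284,140,36),packR=(365,140,36),railL=(281,140,28),railR=(368,140,28)).items():
    p=L(u,v,z)-o; print(nm,np.round([p@d,p@n],1))
```

```text
rear [-14.2   0.5]
ribrear [9.4 0.6]
bedfront_up [-21.4   0.4]
bedfront_down [-22.5   0.4]
bar [19.6  0.6]
entryL [-125.5   41.8]
entryR [-124.5  -44.3]
packL [-5.2 35. ]
packR [ -5.1 -34.8]
railL [-5.7 38.4]
railR [ -5.6 -38.4]
```

View pics/w12z.png

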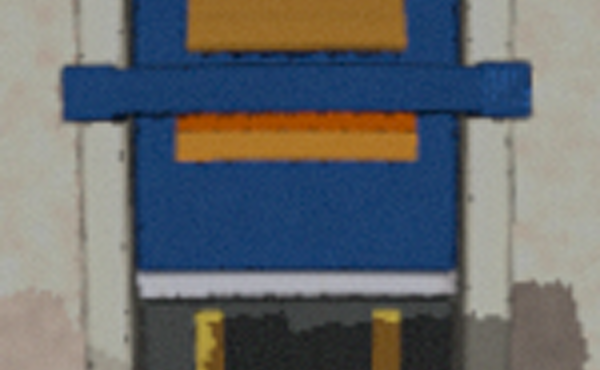

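Run:
```python
from h import *
print(read_state()['clock']); print(finish_job())
```

```text
9.2167
the job is handed in; nothing more can be done
None
```

The pack is home in the dock with the bed up behind it, and I handed the job in at 9.2 s; no verdict was reported. With the fingers shut just behind the rib, I pressed the bed down to its stop (25 N, fingertip at 35.9 mm). Keeping it pressed, I slid the pack about 88 mm under the crossbar and leaf until it met the end stop. There the force rose to about 23 N forward with no further motion. I then eased off the forward push, lifted straight up and withdrew.

**Last checks:**
- **Pack position:** its origin measures about +41 mm in the dock frame, give or take 2 mm, and it is central to within about 0.5 mm. It looks flat, with the leaf lying on top of it.
- **Bed:** the deck strip behind the pack is bare. The bed's contact strips are at the same place in the side view as before the press, so the bed is back up.
- **Robot and bystanders:** the gripper is clear of everything with about zero force. The spare, driver and adapter look unmoved. The dish and tape are only partly in the last wrist view, and I did not measure them or check the jar and spray, but the arm went nowhere near them near table height.

**What went wrong or disagreed:**
- The first two move calls were refused because keys were missing, so nothing moved.
- The crossbar measured 2 to 3 mm nearer the entry than its nominal +22 mm, close to the calibration error.
- Leaf angle and bed height were judged from the pictures only.

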